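# Push a used needle case through the flap of the disposal bin

### The arm

A 6-joint arm with a two-finger parallel gripper is mounted at the origin on the work surface. World frame = base frame: x ahead of the robot, y to its left, z up, the work surface at z = 0. Lengths are in m, angles in rad, forces in N, time in s.
With the tool pointing down it reaches from about 0.3 to 0.85 m from the base axis. Payload 5.4 kg.
Tool frame: the origin (TCP) lies midway between the tips of the shut fingers; the grasp point (between the pads) lies robot.hold_point_z behind it (robot.hold_point_z is the distance from the TCP to the grasp point, in m); y points along the fingers, x is the direction in which the jaws open and shut, and the axes are right-handed (so a half turn about y gives the same grasp; the last joint's range is limited). The gripper opens to 85 mm and grips with 20 to 120 N. Pads are 22 mm wide; open, the fingers measure 114 mm over their backs; the gripper's body (76 mm by 85 mm) begins 54 mm behind the grasp point. The pads swing forward as they close: fully open they stand 13 mm farther back than shut.
Start: joints at [0.92, 0.158, 1.597, -0, 1.386, -0.21], TCP at [0.245, 0.52, 0.231] pointing down, gripper open.
Joint ranges: [-2.91, 2.91], [-0.94, 2.29], [0.18, 2.7], [-1.29, 4.43], [0.17, 2.64], [-3, 3]. Speed limits (rad/s): [2.57, 2.57, 3.14, 3.14, 3.14, 3.14].

### API

Orientations are given as a unit quaternion [x, y, z, w].
In Python, from bench import robot, eyes gives the robot as it stands.
- The arm moves only by the tool arm_command, never from a script. Its argument "plan" is a list of rows, each an object of numbers: "fingers": the opening, from 0 (shut) to 1 (fully open); "x", "y", "z": the shift along the world's x, y, z in m; "ax", "ay", "az": the turn, a rotation vector about the world's x, y, z in degrees. In form: [{"fingers": .., "x": .., "y": .., "z": .., "ax": .., "ay": .., "az": ..}, ...]. A call has 1 to 20 rows; each row is the pose to reach, as a shift and turn from the pose commanded when the call began; what a row does not reach only later rows make up. A row lasts 1/10 s, in which the tool goes at most 50 mm and 8.59 degrees, less where a joint would pass 70% of its speed; a pose out of reach is approached as far as the arm can. A call with a gripper value outside its range is refused whole. The fingers move at their own pace and stop on an object; the grip force is fixed at half the most. Time passes only in rows, so rows that repeat a pose let the fingers close. It gives the time, the measured TCP pose, the force and the opening at its end, in the units of the state.
- robot.sense(): the state, without advancing time (a new reading comes with each control period).
- eyes.grab_frame(name): name is "side" or "top"; returns the picture (420x560x3 uint8, blue, green, red); there is no depth.
- eyes.camera_model(name): a dict with "intrinsics" (3x3 intrinsics, pixels), "rvec" (rotation vector, rad) and "tvec" (3), from world to camera coordinates, as OpenCV has them. Camera axes: x right, y down, z forward; pixel columns grow to the right and rows downward; lengths in m; the calibration is good to about 2 mm. A picture is of the moment at which its call begins. camera_model takes no time and is no camera call.
- robot.finish_job(): hands the job in, once; it reports no verdict.
The state is a dict: "clock": time; "joint_pos": joint angles; "joint_vel": joint speeds; "tau": joint torques, N m; "position": TCP position; "tool_rot": TCP orientation; "wrist_force": force on the tool from outside, world axes, zero at the start; "wrist_torque": the same for the moment, N m; "opening": opening from 0.0 (shut) to 1.0 (fully open).
Only numpy, scipy, OpenCV 4.12 (cv2) and the standard library are available. Lean on these libraries where they do the work, as an engineer would, in place of code of your own. Each camera call takes 0.05 s, during which the arm holds its last target. There are 200 camera calls.

### The job

Using only your fingertips, slide the blue used case along the steel landing until it is in front of the red flap, then push it nose first through the flap so that it drops into the yellow bin, and draw back so that the flap swings shut. Never pick the case up, and leave the green new case and the things on the bench where they are.

Things in the scene. Friction and masses are not known exactly. Their poses are not given: they have to be found in the camera images.
- mouth (a point): Middle of the bin's opening, in the plane of the shut flap, at the height of the landing's top, 120 mm above the bench. +x points into the bin, +y to the left when looking in, z up. Opening 84 mm wide between yellow posts (they start 4 mm before the flap plane), 62 mm high. The station is fixed in a run; its place and yaw vary.
- landing (a point): Middle of the flat, rimless steel landing's top, 100 mm to -x of the mouth, same axes. It reaches 100 mm from here to -x, 108 mm to +x (ending at the sill, 8 mm past the flap plane, in a sheer drop) and 165 mm to each side. Below it is a white base unit.
- bin_floor (a point): Middle of the yellow bin's inner floor, 112 mm below the landing, same axes as the mouth. Inside 146 mm long, 142 mm wide; yellow side walls, clear upper back and clear roof top out 73 mm above the landing. A case pushed until its centre is past the sill tips over and drops in, so the fingers need not pass the flap.
- flap (a joint): Red gravity flap, 80 mm wide, 4 mm thick, 60 g, on a rod 62 mm above the landing; lower edge 3 mm above the landing. 0 = hanging shut; the value grows (rad, to 1.45) as its lower edge swings into the bin (+x of the mouth), the only way it opens. Half a newton opens it; it rests on the case as that passes and falls shut by itself within a second.
- flap_edge (a point): Middle of the flap's lower edge, moves with the flap.
- used_case_center (a point): Centre of the blue used case: closed rigid box with a black seam and white label, 90 mm long (its x), 60 mm wide (its y), 28 mm high, about 110 g, lying flat on the landing to the left or the right of the opening, its long side roughly along the mouth's x; it slides on the steel.
- new_case_center (a point): Centre of the green new case with a white seam, same size as the blue one, lying on the landing on the other side of the opening; to be left alone.
- bottle_center (a point): Centre of a clear bottle with orange cap standing on the bench, 70 mm across and 150 mm high; to be left alone.
- rack_center (a point): Centre of a blue and yellow vial rack on the bench, 80 by 160 mm, about 80 mm high with its vials; to be left alone.
- tape_center (a point): Centre of a flat white tape roll lying on the bench, 60 mm across, 20 mm high; to be left alone.
There are look-alikes about, which are no part of the job. Of the things that look like the part that bears used_case_center, the smallest one is meant.

How it is judged:
By the outcome, as a careful person would: the job done as asked, in the order asked, and still so for the second after the job is handed in, with the robot touching nothing.
It also fails if it takes over 54 s, if anything falls off the work surface, if the arm or the gripper's body presses on something with over 40 N, if the wrist force passes 120 N, or if a joint passes its speed limit or range.

## Working session

There is one attempt and no reset: what is moved stays moved. The work goes in short steps, Python scripts to look and compute and a tool call to move; the robot and the scene stay as the last step left them, time stands still between calls to the robot, and variables do not carry over. Pictures are saved under pics/ and viewed, about 8 in all and at most 12, crops included, and the job is handed in when it is done.

Besides the shell and the picture viewer there is one more tool, called after "Emit:" in YAML: its name, and indented under it one key for each argument. arm_command: Moves the arm, as the interface text tells. Its arguments: {"type":"object","properties":{"plan":{"type":"array","items":{"type":"object","properties":{"fingers":{"type":"number"},"x":{"type":"number"},"y":{"type":"number"},"z":{"type":"number"},"ax":{"type":"number"},"ay":{"type":"number"},"az":{"type":"number"}}}}},"required":["plan"]}

```bash
mkdir -p pics; cat > h.py <<'E'
import numpy as np, cv2
from bench import robot, eyes
def P(name):
    m=eyes.camera_model(name); K=np.array(m["intrinsics"],float); R=cv2.Rodrigues(np.array(m["rvec"],float))[0]; t=np.array(m["tvec"],float).ravel()
    return K,R,t
def back(name,uv,z):
    K,R,t=P(name); C=-R.T@t; d=R.T@np.linalg.inv(K)@np.array([uv[0],uv[1],1.]); return C+d*(z-C[2])/d[2]
def proj(name,X):
    K,R,t=P(name); p=K@(R@np.array(X,float)+t); return p[:2]/p[2]
E
python3 - <<'E'
from h import *
for n in("top","side"):
    f=eyes.grab_frame(n); cv2.imwrite(f"pics/{n}0.png",f)
    K,R,t=P(n); print(n,-R.T@t,R[2],K[0,0])
s=robot.sense(); print(s["clock"],s["position"],s["tool_rot"],robot.hold_point_z)
E
```

```text
top [0.44018302 0.00584396 1.60937929] [ 0.05609482 -0.0066485  -0.99840331] 536.2001009873424
side [ 0.49343084 -0.63056149  0.85184317] [ 0.0623661   0.65999455 -0.74867728] 379.1538477453375
0.1 [0.24498318 0.51957225 0.23036066] [ 0.59742546  0.37798683 -0.3792005  -0.59700566] 0.0187
```

View pics/top0.png

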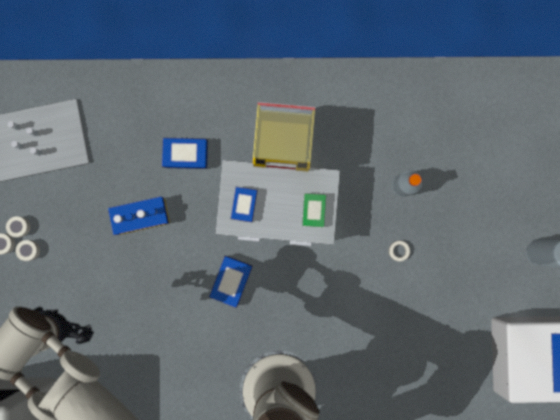

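View pics/side0.png

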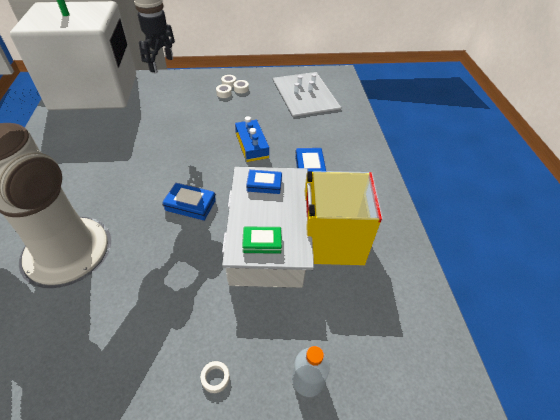

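The top view shows the landing at about (220–340, 162–243). The blue used case is on it at (244,204), the green one at (315,210), and the bin is above at (285,135). The larger blue look-alikes lie on the bench. I'll enlarge the landing.

```bash
python3 - <<'E'
from h import *
f=cv2.imread("pics/top0.png")[95:250,205:350]
cv2.imwrite("pics/crop.png",cv2.resize(f,None,fx=5,fy=5,interpolation=cv2.INTER_CUBIC)[:, :])
f=cv2.imread("pics/top0.png").astype(int); 
b,g,r=f[...,0],f[...,1],f[...,2]
E
python3 -c "
import cv2;i=cv2.imread('pics/crop.png');i=i[200:775];cv2.imwrite('pics/crop1.png',i);print(i.shape)"
```

```text
(575, 725, 3)
```

View pics/crop1.png

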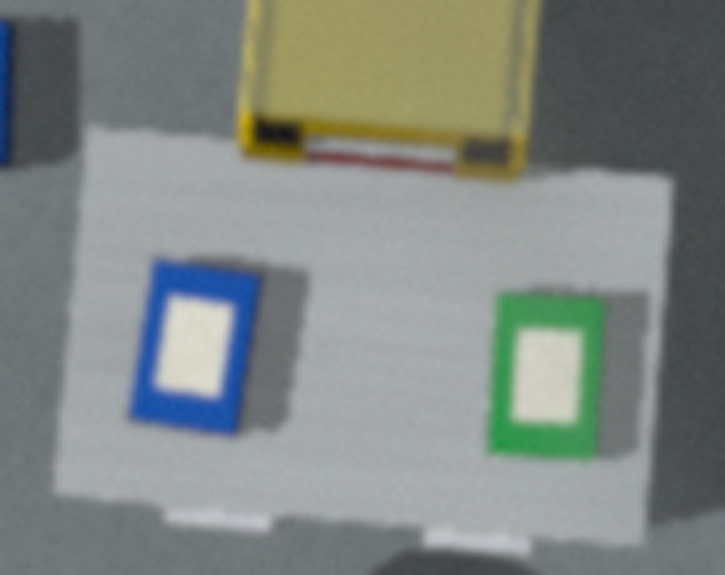

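The enlarged crop gives these corners in crop pixels: landing (90,128), (672,178), (642,543), (56,493); blue top (155,262), (262,275), (238,433), (130,418); green top (500,292), (606,296), (598,459), (490,452).

```bash
python3 - <<'E'
from h import *
def q(p,z): return back("top",((p[0]+.5)/5-.5+205,(p[1]+.5)/5-.5+135),z)[:2]
L=np.array([q(p,.12) for p in[(90,128),(672,178),(642,543),(56,493)]])
B=np.array([q(p,.148) for p in[(155,262),(262,275),(238,433),(130,418)]])
G=np.array([q(p,.148) for p in[(500,292),(606,296),(598,459),(490,452)]])
for n,c in(("L",L),("B",B),("G",G)):
    d=c[0]+c[1]-c[2]-c[3]; l=c[0]+c[3]-c[1]-c[2]
    print(n,c.mean(0),"len",np.linalg.norm(d)/2,"wid",np.linalg.norm(l)/2,"yaw",np.degrees(np.arctan2(d[1],d[0])),np.degrees(np.arctan2(-l[0],l[1])))
l=L[0]+L[3]-L[1]-L[2]; a=np.arctan2(-l[0],l[1]); R=np.array([[np.cos(a),-np.sin(a)],[np.sin(a),np.cos(a)]])
m=(L.mean(0)+R@[-4e-3,0])+R@[.1,0] # landing spans -100..108
print("mouth",m,"yaw",np.degrees(a))
for c in(B,G): print(((c-m)@R).round(4), ((c.mean(0)-m)@R).round(4))
for p,z in(((240,155),.19),((523,178),.19),((380,160),.16)): print(((q(p,z)-m)@R).round(4))
s=robot.sense(); from scipy.spatial.transform import Rotation as Ro
print(Ro.from_quat(s["tool_rot"]).as_matrix().round(3),s["position"])
E
```

```text
L [0.54923211 0.00082723] len 0.20457704538882587 wid 0.32643569757122026 yaw -5.518948448331879 -5.412932217894722
B [0.54138911 0.09318171] len 0.08692716377159729 wid 0.05920759048466864 yaw -9.170015454154488 -7.943193473726434
G [ 0.52449307 -0.09906024] len 0.08852465285985466 wid 0.05853661774858585 yaw -3.9270492150207876 -3.456346019021105
mouth [ 0.64480402 -0.00822874] yaw -5.412932217894722
[[-0.0681  0.1178]
 [-0.0702  0.0589]
 [-0.1575  0.0644]
 [-0.1543  0.1237]] [-0.1125  0.0912]
[[-0.0683 -0.0716]
 [-0.0656 -0.1296]
 [-0.1548 -0.1324]
 [-0.1561 -0.0734]] [-0.1112 -0.1018]
[-0.0112  0.0743]
[-0.0105 -0.0769]
[-0.0033 -0.0001]
[[ 0.427 -0.001 -0.904]
 [ 0.904 -0.001  0.427]
 [-0.002 -1.     0.   ]] [0.24498318 0.51957225 0.23036066]
```

Sizes agree with those given: landing 205×326 mm, case 87×59 mm. The mouth is at (0.645, −0.008) with yaw −5.4°. In mouth axes the blue case is at (−0.1125, +0.091). I'll go above its left side with the jaws along the mouth's x and the fingers half open, so both fingertips push its long side.

Emit:
arm_command:
  plan:
    - {"fingers": 0.5, "x": 0.303, "y": -0.353, "z": 0.0, "az": -70}
    - {"fingers": 0.5, "x": 0.303, "y": -0.353, "z": 0.0, "az": -70}
    - {"fingers": 0.5, "x": 0.303, "y": -0.353, "z": 0.0, "az": -70}
    - {"fingers": 0.5, "x": 0.303, "y": -0.353, "z": 0.0, "az": -70}
    - {"fingers": 0.5, "x": 0.303, "y": -0.353, "z": 0.0, "az": -70}
    - {"fingers": 0.5, "x": 0.303, "y": -0.353, "z": 0.0, "az": -70}
    - {"fingers": 0.5, "x": 0.303, "y": -0.353, "z": 0.0, "az": -70}
    - {"fingers": 0.5, "x": 0.303, "y": -0.353, "z": 0.0, "az": -70}
    - {"fingers": 0.5, "x": 0.303, "y": -0.353, "z": 0.0, "az": -70}
    - {"fingers": 0.5, "x": 0.303, "y": -0.353, "z": 0.0, "az": -70}
    - {"fingers": 0.5, "x": 0.303, "y": -0.353, "z": 0.0, "az": -70}
    - {"fingers": 0.5, "x": 0.303, "y": -0.353, "z": 0.0, "az": -70}
    - {"fingers": 0.5, "x": 0.303, "y": -0.353, "z": 0.0, "az": -70}
    - {"fingers": 0.5, "x": 0.303, "y": -0.353, "z": 0.0, "az": -70}

```text
$.plan[0]: bad value
```

Emit:
arm_command:
  plan:
    - {"fingers": 0.5, "x": 0.303, "y": -0.353, "z": 0.0, "ax": 0, "ay": 0, "az": -70}
    - {"fingers": 0.5, "x": 0.303, "y": -0.353, "z": 0.0, "ax": 0, "ay": 0, "az": -70}
    - {"fingers": 0.5, "x": 0.303, "y": -0.353, "z": 0.0, "ax": 0, "ay": 0, "az": -70}
    - {"fingers": 0.5, "x": 0.303, "y": -0.353, "z": 0.0, "ax": 0, "ay": 0, "az": -70}
    - {"fingers": 0.5, "x": 0.303, "y": -0.353, "z": 0.0, "ax": 0, "ay": 0, "az": -70}
    - {"fingers": 0.5, "x": 0.303, "y": -0.353, "z": 0.0, "ax": 0, "ay": 0, "az": -70}
    - {"fingers": 0.5, "x": 0.303, "y": -0.353, "z": 0.0, "ax": 0, "ay": 0, "az": -70}
    - {"fingers": 0.5, "x": 0.303, "y": -0.353, "z": 0.0, "ax": 0, "ay": 0, "az": -70}
    - {"fingers": 0.5, "x": 0.303, "y": -0.353, "z": 0.0, "ax": 0, "ay": 0, "az": -70}
    - {"fingers": 0.5, "x": 0.303, "y": -0.353, "z": 0.0, "ax": 0, "ay": 0, "az": -70}
    - {"fingers": 0.5, "x": 0.303, "y": -0.353, "z": 0.0, "ax": 0, "ay": 0, "az": -70}
    - {"fingers": 0.5, "x": 0.303, "y": -0.353, "z": 0.0, "ax": 0, "ay": 0, "az": -70}
    - {"fingers": 0.5, "x": 0.303, "y": -0.353, "z": 0.0, "ax": 0, "ay": 0, "az": -70}
    - {"fingers": 0.5, "x": 0.303, "y": -0.353, "z": 0.0, "ax": 0, "ay": 0, "az": -70}

```text
clock: 1.5
position: [0.5475, 0.1683, 0.2313]
tool_rot: [-0.706, 0.032, -0.032, 0.706]
wrist_force: [0.3, 0.4, -0.0]
opening: 0.497
```

Emit:
arm_command:
  plan:
    - {"fingers": 0.5, "x": 0, "y": 0, "z": -0.04, "ax": 0, "ay": 0, "az": 0}
    - {"fingers": 0.5, "x": 0, "y": 0, "z": -0.07, "ax": 0, "ay": 0, "az": 0}
    - {"fingers": 0.5, "x": 0, "y": 0, "z": -0.09, "ax": 0, "ay": 0, "az": 0}
    - {"fingers": 0.5, "x": 0, "y": 0, "z": -0.103, "ax": 0, "ay": 0, "az": 0}
    - {"fingers": 0.5, "x": 0, "y": 0, "z": -0.103, "ax": 0, "ay": 0, "az": 0}
    - {"fingers": 0.5, "x": 0, "y": 0, "z": -0.103, "ax": 0, "ay": 0, "az": 0}

```text
clock: 2.1
position: [0.5488, 0.1675, 0.1293]
tool_rot: [-0.706, 0.032, -0.033, 0.706]
wrist_force: [0.8, -0.3, -0.3]
opening: 0.5
```

```bash
python3 - <<'E'
from h import *
f=eyes.grab_frame("side")[120:300,190:400]; cv2.imwrite("pics/s1.png",cv2.resize(f,None,fx=3,fy=3,interpolation=cv2.INTER_CUBIC))
s=robot.sense(); print(s["clock"],s["position"],s["wrist_force"])
E
```

```text
2.15 [0.54932096 0.1673977  0.12990282] [-0.64893492 -0.22843004  0.2678029 ]
```

View pics/s1.png

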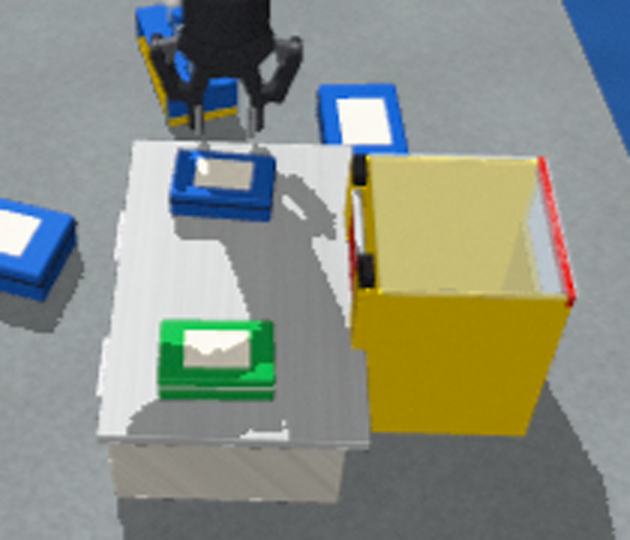

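The fingertips at (197,130) and (257,125) stand just behind the blue case's left side and span its middle. Now I'll slide it sideways.

Emit:
arm_command:
  plan:
    - {"fingers": 0.5, "x": 0, "y": 0, "z": -0.004, "ax": 0, "ay": 0, "az": 0}
    - {"fingers": 0.5, "x": -0.001, "y": -0.012, "z": -0.004, "ax": 0, "ay": 0, "az": 0}
    - {"fingers": 0.5, "x": -0.002, "y": -0.02, "z": -0.004, "ax": 0, "ay": 0, "az": 0}
    - {"fingers": 0.5, "x": -0.003, "y": -0.028, "z": -0.004, "ax": 0, "ay": 0, "az": 0}
    - {"fingers": 0.5, "x": -0.0035, "y": -0.036, "z": -0.004, "ax": 0, "ay": 0, "az": 0}
    - {"fingers": 0.5, "x": -0.004, "y": -0.044, "z": -0.004, "ax": 0, "ay": 0, "az": 0}
    - {"fingers": 0.5, "x": -0.005, "y": -0.052, "z": -0.004, "ax": 0, "ay": 0, "az": 0}
    - {"fingers": 0.5, "x": -0.0055, "y": -0.06, "z": -0.004, "ax": 0, "ay": 0, "az": 0}
    - {"fingers": 0.5, "x": -0.0065, "y": -0.068, "z": -0.004, "ax": 0, "ay": 0, "az": 0}
    - {"fingers": 0.5, "x": -0.007, "y": -0.076, "z": -0.004, "ax": 0, "ay": 0, "az": 0}
    - {"fingers": 0.5, "x": -0.008, "y": -0.084, "z": -0.004, "ax": 0, "ay": 0, "az": 0}
    - {"fingers": 0.5, "x": -0.0085, "y": -0.092, "z": -0.004, "ax": 0, "ay": 0, "az": 0}
    - {"fingers": 0.5, "x": -0.0095, "y": -0.099, "z": -0.004, "ax": 0, "ay": 0, "az": 0}
    - {"fingers": 0.5, "x": -0.01, "y": -0.105, "z": -0.004, "ax": 0, "ay": 0, "az": 0}
    - {"fingers": 0.5, "x": -0.0105, "y": -0.11, "z": -0.004, "ax": 0, "ay": 0, "az": 0}
    - {"fingers": 0.5, "x": -0.011, "y": -0.114, "z": -0.004, "ax": 0, "ay": 0, "az": 0}
    - {"fingers": 0.5, "x": -0.011, "y": -0.117, "z": -0.004, "ax": 0, "ay": 0, "az": 0}
    - {"fingers": 0.5, "x": -0.0115, "y": -0.1195, "z": -0.004, "ax": 0, "ay": 0, "az": 0}
    - {"fingers": 0.5, "x": -0.0115, "y": -0.1195, "z": -0.004, "ax": 0, "ay": 0, "az": 0}

```text
clock: 4.05
position: [0.5367, 0.047, 0.1241]
tool_rot: [0.707, -0.033, 0.032, -0.706]
wrist_force: [-0.1, 0.3, 0.8]
opening: 0.498
```

```bash
python3 - <<'E'
from h import *
f=eyes.grab_frame("side")[120:300,190:400]; cv2.imwrite("pics/s2.png",cv2.resize(f,None,fx=3,fy=3,interpolation=cv2.INTER_CUBIC))
s=robot.sense(); print(s["clock"],s["position"],s["wrist_force"])
E
```

```text
4.1 [0.53652654 0.04711383 0.12399122] [-0.95699407  0.91028096  0.39120099]
```

View pics/s2.png

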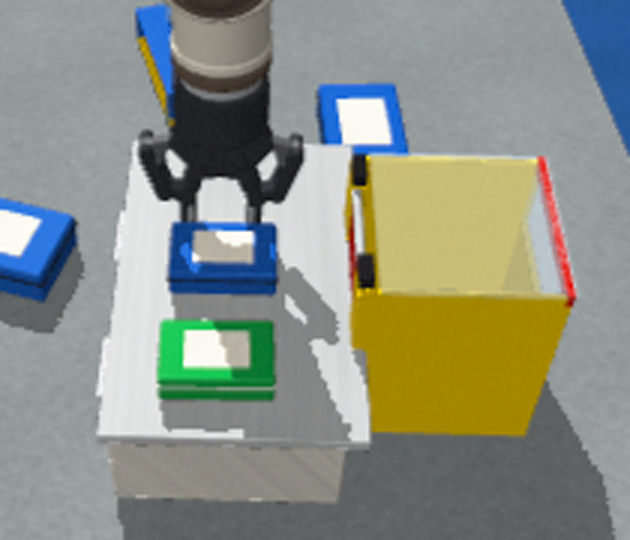

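The blue case is now square to the fingers. Its near bottom edge runs from (170,292) to (277,293), and the green case hasn't moved.

```bash
cat >> h.py <<'E'
a=np.radians(-5.41); RM=np.array([[np.cos(a),-np.sin(a)],[np.sin(a),np.cos(a)]]); M=np.array([.6448,-.0082])
def loc(n,uv,z): return ((back(n,uv,z)[:2]-M)@RM).round(4)
E
python3 - <<'E'
from h import *
c=lambda x,y:((x+.5)/3-.5+190,(y+.5)/3-.5+120)
for p in((170,292),(277,293)): print("near",loc("side",c(*p),.12))
for p in((173,222),(278,224)): print("far top",loc("side",c(*p),.148))
for p in((160,399),(274,399)): print("green near",loc("side",c(*p),.12))
for p in((352,345),(132,142),(98,437),(369,444)): print("landing",loc("side",c(*p),.12))
s=robot.sense(); print("tcp",(s["position"][:2]-M)@RM)
E
```

```text
near [-0.1526 -0.0258]
near [-0.0631 -0.0242]
far top [-0.1524  0.0283]
far top [-0.0632  0.0287]
green near [-0.1539 -0.1335]
green near [-0.0657 -0.1311]
landing [-0.0028 -0.0769]
landing [-0.1994  0.1569]
landing [-0.1983 -0.1691]
landing [ 0.0057 -0.1699]
tcp [-0.11300626  0.04485919]
```

Emit:
arm_command:
  plan:
    - {"fingers": 0.5, "x": 0, "y": -0.002, "z": 0, "ax": 0, "ay": 0, "az": 0}
    - {"fingers": 0.5, "x": -0.0005, "y": -0.004, "z": 0, "ax": 0, "ay": 0, "az": 0}
    - {"fingers": 0.5, "x": -0.0005, "y": -0.004, "z": 0, "ax": 0, "ay": 0, "az": 0}
    - {"fingers": 0.5, "x": 0.001, "y": 0.01, "z": 0, "ax": 0, "ay": 0, "az": 0}
    - {"fingers": 0.5, "x": 0.003, "y": 0.03, "z": 0, "ax": 0, "ay": 0, "az": 0}
    - {"fingers": 0.5, "x": 0.003, "y": 0.03, "z": 0.03, "ax": 0, "ay": 0, "az": 0}
    - {"fingers": 0.5, "x": 0.003, "y": 0.03, "z": 0.07, "ax": 0, "ay": 0, "az": 0}
    - {"fingers": 0.3, "x": 0.003, "y": 0.03, "z": 0.1, "ax": 0, "ay": 0, "az": 0}
    - {"fingers": 0.3, "x": -0.086, "y": -0.037, "z": 0.1, "ax": 0, "ay": 0, "az": 90}
    - {"fingers": 0.3, "x": -0.086, "y": -0.037, "z": 0.1, "ax": 0, "ay": 0, "az": 90}
    - {"fingers": 0.3, "x": -0.086, "y": -0.037, "z": 0.1, "ax": 0, "ay": 0, "az": 90}
    - {"fingers": 0.3, "x": -0.086, "y": -0.037, "z": 0.1, "ax": 0, "ay": 0, "az": 90}
    - {"fingers": 0.3, "x": -0.086, "y": -0.037, "z": 0.1, "ax": 0, "ay": 0, "az": 90}
    - {"fingers": 0.3, "x": -0.086, "y": -0.037, "z": 0.1, "ax": 0, "ay": 0, "az": 90}
    - {"fingers": 0.3, "x": -0.086, "y": -0.037, "z": 0.1, "ax": 0, "ay": 0, "az": 90}
    - {"fingers": 0.3, "x": -0.086, "y": -0.037, "z": 0.1, "ax": 0, "ay": 0, "az": 90}
    - {"fingers": 0.3, "x": -0.086, "y": -0.037, "z": 0.1, "ax": 0, "ay": 0, "az": 90}
    - {"fingers": 0.3, "x": -0.086, "y": -0.037, "z": 0.1, "ax": 0, "ay": 0, "az": 90}
    - {"fingers": 0.3, "x": -0.086, "y": -0.037, "z": 0.1, "ax": 0, "ay": 0, "az": 90}
    - {"fingers": 0.3, "x": -0.086, "y": -0.037, "z": 0.1, "ax": 0, "ay": 0, "az": 90}

```text
clock: 6.1
position: [0.4509, 0.0112, 0.2244]
tool_rot: [0.522, 0.477, -0.477, -0.522]
wrist_force: [0.3, -0.5, 0.7]
opening: 0.304
```

```bash
python3 - <<'E'
from h import *
f=eyes.grab_frame("side")[120:300,190:400]; cv2.imwrite("pics/s3.png",cv2.resize(f,None,fx=3,fy=3,interpolation=cv2.INTER_CUBIC))
s=robot.sense(); print(s["clock"],s["position"],s["wrist_force"],(s["position"][:2]-M)@RM,s["tool_rot"])
E
```

```text
6.15 [0.45091997 0.01110792 0.2243812 ] [-0.41127387 -0.11991948 -0.4330308 ] [-0.19483678  0.0009425 ] [ 0.52270787  0.47627817 -0.47618881 -0.52266605]
```

View pics/s3.png

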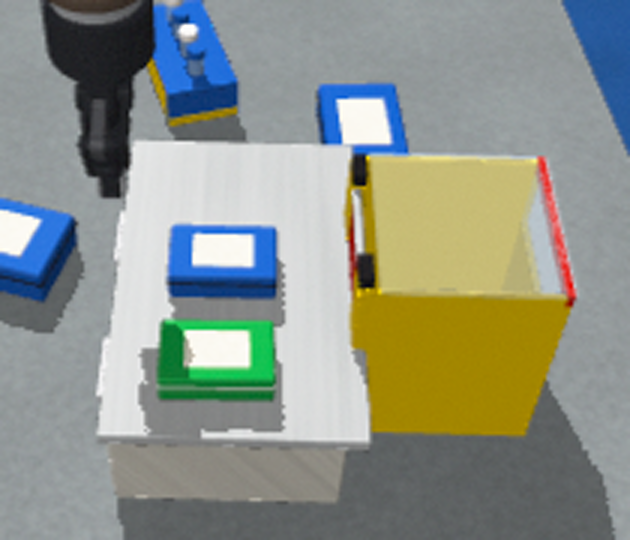

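```bash
python3 - <<'E'
from h import *
f=eyes.grab_frame("top")[135:250,205:350]; cv2.imwrite("pics/t3.png",cv2.resize(f,None,fx=5,fy=5,interpolation=cv2.INTER_CUBIC))
E
```

```text
(no output)
```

View pics/t3.png

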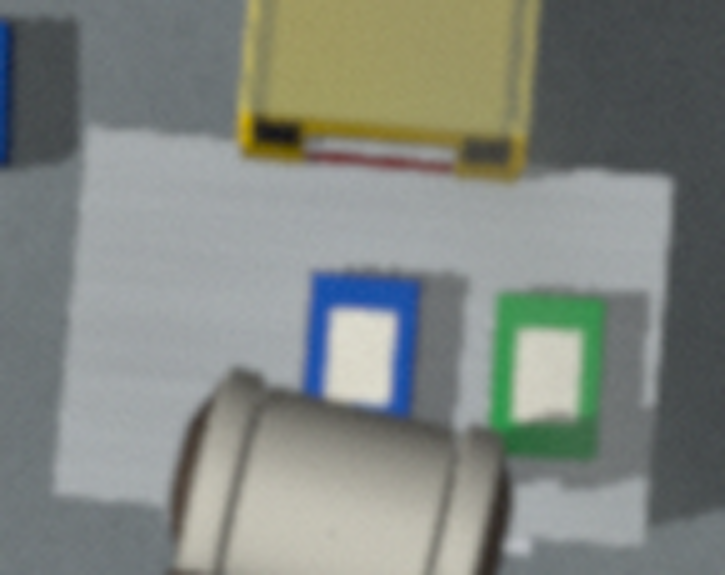

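The blue case is centred on the opening: its nose corners are at (313,272) and (421,279), about 2 mm left of the mouth's axis. It is square to within about 1°. Next I'll lower behind it and push.

Emit:
arm_command:
  plan:
    - {"fingers": 0.3, "x": 0, "y": 0, "z": -0.04, "ax": 0, "ay": 0, "az": 0}
    - {"fingers": 0.3, "x": 0, "y": 0, "z": -0.075, "ax": 0, "ay": 0, "az": 0}
    - {"fingers": 0.3, "x": 0, "y": 0, "z": -0.095, "ax": 0, "ay": 0, "az": 0}
    - {"fingers": 0.3, "x": 0, "y": 0, "z": -0.096, "ax": 0, "ay": 0, "az": 0}
    - {"fingers": 0.3, "x": 0.01, "y": -0.001, "z": -0.096, "ax": 0, "ay": 0, "az": 0}
    - {"fingers": 0.3, "x": 0.019, "y": -0.002, "z": -0.096, "ax": 0, "ay": 0, "az": 0}
    - {"fingers": 0.3, "x": 0.027, "y": -0.0025, "z": -0.096, "ax": 0, "ay": 0, "az": 0}
    - {"fingers": 0.3, "x": 0.035, "y": -0.0035, "z": -0.096, "ax": 0, "ay": 0, "az": 0}
    - {"fingers": 0.3, "x": 0.043, "y": -0.004, "z": -0.096, "ax": 0, "ay": 0, "az": 0}
    - {"fingers": 0.3, "x": 0.051, "y": -0.005, "z": -0.096, "ax": 0, "ay": 0, "az": 0}
    - {"fingers": 0.3, "x": 0.059, "y": -0.0055, "z": -0.096, "ax": 0, "ay": 0, "az": 0}
    - {"fingers": 0.3, "x": 0.067, "y": -0.0065, "z": -0.096, "ax": 0, "ay": 0, "az": 0}
    - {"fingers": 0.3, "x": 0.075, "y": -0.007, "z": -0.096, "ax": 0, "ay": 0, "az": 0}
    - {"fingers": 0.3, "x": 0.083, "y": -0.008, "z": -0.096, "ax": 0, "ay": 0, "az": 0}
    - {"fingers": 0.3, "x": 0.091, "y": -0.0085, "z": -0.096, "ax": 0, "ay": 0, "az": 0}
    - {"fingers": 0.3, "x": 0.099, "y": -0.0095, "z": -0.096, "ax": 0, "ay": 0, "az": 0}
    - {"fingers": 0.3, "x": 0.106, "y": -0.01, "z": -0.096, "ax": 0, "ay": 0, "az": 0}
    - {"fingers": 0.3, "x": 0.111, "y": -0.0105, "z": -0.096, "ax": 0, "ay": 0, "az": 0}
    - {"fingers": 0.3, "x": 0.114, "y": -0.011, "z": -0.096, "ax": 0, "ay": 0, "az": 0}
    - {"fingers": 0.3, "x": 0.114, "y": -0.011, "z": -0.096, "ax": 0, "ay": 0, "az": 0}

```text
clock: 8.2
position: [0.5654, -0.0006, 0.1283]
tool_rot: [0.523, 0.477, -0.476, -0.522]
wrist_force: [-0.3, -0.1, -0.3]
opening: 0.3
```

```bash
python3 - <<'E'
from h import *
f=eyes.grab_frame("side")[120:300,190:400]; cv2.imwrite("pics/s4.png",cv2.resize(f,None,fx=3,fy=3,interpolation=cv2.INTER_CUBIC))
s=robot.sense(); print(s["clock"],s["position"],s["wrist_force"],(s["position"][:2]-M)@RM)
E
```

```text
8.25 [ 5.65226999e-01 -5.53300781e-04  1.28290696e-01] [-0.57317116  0.5208647  -0.24024935] [-0.07993949  0.00011033]
```

View pics/s4.png

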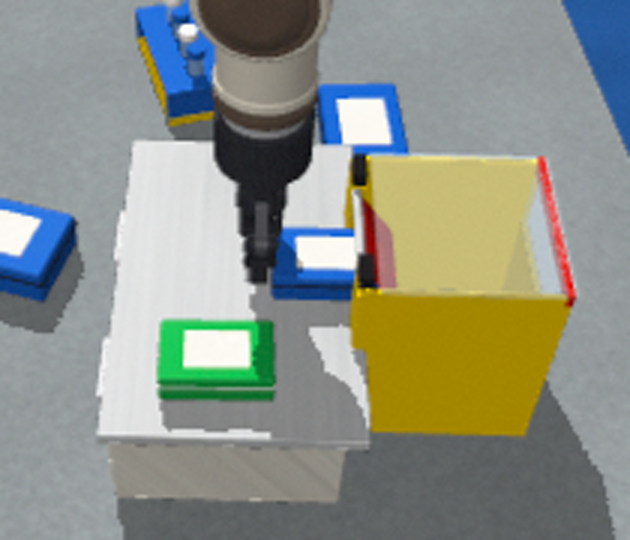

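The nose is through the flap, the case's rear is at (275,265), and nothing else has moved. I'll finish the push and then draw back.

Emit:
arm_command:
  plan:
    - {"fingers": 0.3, "x": 0.008, "y": -0.001, "z": 0, "ax": 0, "ay": 0, "az": 0}
    - {"fingers": 0.3, "x": 0.016, "y": -0.0015, "z": 0, "ax": 0, "ay": 0, "az": 0}
    - {"fingers": 0.3, "x": 0.024, "y": -0.0025, "z": 0, "ax": 0, "ay": 0, "az": 0}
    - {"fingers": 0.3, "x": 0.032, "y": -0.003, "z": 0, "ax": 0, "ay": 0, "az": 0}
    - {"fingers": 0.3, "x": 0.04, "y": -0.004, "z": 0, "ax": 0, "ay": 0, "az": 0}
    - {"fingers": 0.3, "x": 0.046, "y": -0.0045, "z": 0, "ax": 0, "ay": 0, "az": 0}
    - {"fingers": 0.3, "x": 0.05, "y": -0.005, "z": 0, "ax": 0, "ay": 0, "az": 0}
    - {"fingers": 0.3, "x": 0.05, "y": -0.005, "z": 0, "ax": 0, "ay": 0, "az": 0}
    - {"fingers": 0.3, "x": 0.05, "y": -0.005, "z": 0, "ax": 0, "ay": 0, "az": 0}
    - {"fingers": 0.3, "x": 0.03, "y": -0.003, "z": 0, "ax": 0, "ay": 0, "az": 0}
    - {"fingers": 0.3, "x": 0, "y": 0, "z": 0, "ax": 0, "ay": 0, "az": 0}
    - {"fingers": 0.3, "x": -0.04, "y": 0.004, "z": 0.0, "ax": 0, "ay": 0, "az": 0}
    - {"fingers": 0.3, "x": -0.08, "y": 0.008, "z": 0.04, "ax": 0, "ay": 0, "az": 0}
    - {"fingers": 0.3, "x": -0.12, "y": 0.012, "z": 0.09, "ax": 0, "ay": 0, "az": 0}
    - {"fingers": 0.3, "x": -0.15, "y": 0.014, "z": 0.13, "ax": 0, "ay": 0, "az": 0}
    - {"fingers": 0.3, "x": -0.15, "y": 0.014, "z": 0.13, "ax": 0, "ay": 0, "az": 0}
    - {"fingers": 0.3, "x": -0.15, "y": 0.014, "z": 0.13, "ax": 0, "ay": 0, "az": 0}
    - {"fingers": 0.3, "x": -0.15, "y": 0.014, "z": 0.13, "ax": 0, "ay": 0, "az": 0}
    - {"fingers": 0.3, "x": -0.15, "y": 0.014, "z": 0.13, "ax": 0, "ay": 0, "az": 0}
    - {"fingers": 0.3, "x": -0.15, "y": 0.014, "z": 0.13, "ax": 0, "ay": 0, "az": 0}

```text
clock: 10.25
position: [0.4146, 0.0136, 0.2566]
tool_rot: [-0.521, -0.476, 0.477, 0.523]
wrist_force: [-0.2, -0.5, -0.2]
opening: 0.303
```

```bash
python3 - <<'E'
from h import *
f=eyes.grab_frame("side")[120:300,190:400]; g=eyes.grab_frame("top")[85:265,200:360]
cv2.imwrite("pics/s5.png",cv2.resize(np.hstack([f,g]),None,fx=2.1,fy=2.1,interpolation=cv2.INTER_CUBIC))
s=robot.sense(); print(s["clock"],s["position"],s["wrist_force"])
E
```

```text
10.35 [0.41466932 0.01356288 0.25708633] [-1.03989614 -0.71516256 -1.15994238]
```

View pics/s5.png

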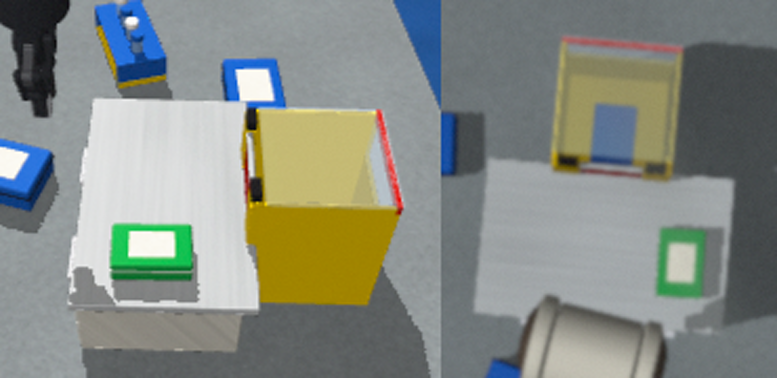

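The blue case lies flat in the bin at (615,133) in the top half. The flap's red line is back in its shut place, and the landing holds only the untouched green case. Before handing in, I'll check numerically that everything is still.

```bash
python3 - <<'E'
from h import *
a=[eyes.grab_frame("top") for _ in range(8)]; o=cv2.imread("pics/top0.png")
print("motion in bin/flap", cv2.absdiff(a[0],a[-1])[95:175,250:320].max(), "flap strip vs start", cv2.absdiff(o,a[-1])[163:170,268:294].mean(), "green vs start",cv2.absdiff(o,a[-1])[190:225,303:326].mean())
robot.finish_job()
E
```

```text
motion in bin/flap 14 flap strip vs start 5.06043956043956 green vs start 2.1494824016563148
the job is handed in; nothing more can be done
```

The blue used case is in the yellow bin and the flap is shut. I handed the job in at about 11 s of the 54 s allowed. I slid the case sideways along the landing with two fingertips and pushed it nose first through the flap until it tipped in. Then I drew the arm back and up, without lifting the case at any point.

**Last checks:**
- **Case:** the final pictures show it lying flat on the bin floor, label side down.
- **Flap:** the red line is back where it was at the start. The flap strip differed from the first picture by about 5 grey levels out of 255; I did not look into why, but the pictures show it shut.
- **Green case:** it has not moved, differing by about 2 grey levels, which is noise.
- **Rest of the scene:** nothing was moving in the bin or flap area over the last 0.4 s. The readings taken after each move showed wrist force of about 2 N or less. The bottle, rack and tape roll were not measured again; the arm never went down near them.

**One disagreement:** the side camera placed the case about 5 mm further left than the top camera did. I went by the top view, and the case passed between the posts without trouble.

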